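# Photograph the finished game: take the camera from its stand and hold it over the board

## Robot

A 6-joint arm with a two-finger parallel gripper is mounted at the origin on the work surface. World frame = base frame: x ahead of the robot, y to its left, z up, the work surface at z = 0. Lengths are in m, angles in rad, forces in N, time in s.
With the tool pointing down it reaches from about 0.425 to 0.95 m from the base axis. Payload 3.5 kg.
Tool frame: the origin (TCP) lies on the centre line of the jaws, within the pads' length; the fingertips stand 19 mm ahead of it and the grasp point (between the pads) is the TCP; z points along the fingers, y is the line along which they close (so a half turn about z gives the same grasp; the last joint's range is limited). The gripper opens to 85 mm and grips with 20 to 120 N. Pads are 22 mm wide; open, the fingers measure 114 mm over their backs; the gripper's body (76 mm by 85 mm) begins 54 mm behind the grasp point. The pads swing forward as they close: fully open they stand 13 mm farther back than shut.
Start: joints at [-1.433, 0.286, 1.577, -0, 1.279, -0.15], TCP at [0.192, -0.647, 0.25] pointing down, gripper open.
Joint ranges: [-2.77, 2.77], [-0.9, 2.22], [0.21, 2.48], [-1.53, 4.67], [0.24, 2.81], [-2.84, 2.84]. Speed limits (rad/s): [2.79, 2.79, 3.14, 3.14, 3.14, 3.14].

## Interface

Orientations are given as a unit quaternion [x, y, z, w].
In Python, from plant import ctrl, imaging gives the robot as it stands. The module is installed in compiled form; this text tells all that it offers.
- The arm moves only by the shell command python3 -m handwheel 'ROWS' [OPENING] [FORCE]. ROWS is JSON, one flat list of numbers, 6 for each row, row after row: the shift along the world's x, y, z in units of 150 mm (1.0 is 150 mm), then the turn, a rotation vector about the world's x, y, z in units of 90 degrees (1.0 is 90 degrees). In form: [tx, ty, tz, rx, ry, rz, tx, ty, tz, rx, ry, rz, ...]. A call has 1 to 5 rows; each row shifts and turns the commanded pose from where the row before left it; what a row does not reach is not made up. A row lasts 1/12 s, in which the tool goes at most 41.7 mm and 7.16 degrees, less where a joint would pass 70% of its speed; a pose out of reach is approached as far as the arm can. A call with a number of a shift or a turn outside -1 to 1 is refused whole. A call with a gripper value outside its range is refused whole. OPENING is the opening, from 0 (shut) to 1 (fully open), set as the call begins (- or left out, the last holds). The fingers move at their own pace and stop on an object; FORCE is the grip in N (left out, the last holds). Time passes only in rows, so rows that do not move let the fingers close. It gives the time, the measured TCP pose, the force, the opening and the grip force at its end, in the units of the state.
- ctrl.get_state(): the state, without advancing time (a new reading comes with each control period).
- imaging.read_camera(name): name is "scene" or "top" or "wrist"; returns (picture, depth): 400x640x3 uint8, blue, green, red; 400x640 float32, m along the optical axis (not along the pixel's ray), 0 where there is no reading.
- imaging.get_calibration(name): a dict with "fovy" (degrees; the focal length in pixels is half the picture's height over the tangent of half this angle, whatever the lens; pixels are square), "cx", "cy" (the principal point, pixels), "distortion" ([k1, k2, p1, p2, k3] as OpenCV has them; the pictures are not rectified), "R" (3x3) and "t" (3): a world point X has camera coordinates R X + t. Camera axes: x right, y down, z forward; pixel columns grow to the right and rows downward; lengths in m; the calibration is good to about 2 mm. A picture is of the moment at which its call begins: read the wrist's pose just before it. get_calibration takes no time and is no camera call; for the wrist camera it gives the pose at the moment of the call.
- ctrl.sign_off(): hands the job in; it is judged then, once.
The state is a dict: "time": time; "qpos": joint angles; "dq": joint speeds; "joint_efforts": joint torques, N m; "eef_pos": TCP position; "tcp_rot": TCP orientation; "contact_force": force on the tool from outside, world axes, zero at the start; "wrist_torque": the same for the moment, N m; "opening": opening from 0.0 (shut) to 1.0 (fully open); "finger_force": force on a finger pad.
Only numpy, scipy, OpenCV 4.12 (cv2) and the standard library are available. Lean on these libraries where they do the work, as an engineer would, in place of code of your own. Each camera call takes 0.05 s, during which the arm holds its last target. There are 200 camera calls.

## Task

The game is over and its position is to be photographed. Swing the stand's cam lever fully open and leave it open, draw the camera straight up out of the stand by its grip, then turn it so that its lens looks straight down at the middle of the board, with the lens front about 20 cm above the table. Finish while holding it there, still in the gripper; the camera must not touch the board or its stones, and the bowls, the lid and the stray stone near it must stay where they are.

Things in the scene. Friction and masses are not known exactly. Their poses are not given: they have to be found in the camera images.
- camera: Loose hand camera, 0.28 kg. Origin: centre of the stem's lower end; z up along stem and grip; the lens looks to -x and 45 deg below level. By height in mm: square stem 18 (0 to 44), square collar 40 (44 to 50), neck 16 dia. (50 to 79), grey housing 46 x 50 (79 to 121), black flat-sided grip 30 along x by 24 along y (121 to 185). Lens barrel 36 dia., from (-10, 0, 100) 55 mm towards (-1, 0, -1).
- camera_grip (a point): Point on the camera's grip axis, at (0, 0, 158) mm in the camera's frame, good to grasp from above across the 24 mm width (closing along the camera's y). Axes as the camera's.
- lens (a point): Centre of the lens front, at (-49, 0, 61) mm in the camera's frame. Its z axis points BACK along the optical axis, so z points straight up when the lens looks straight down; its y is the camera's y. Its axes are the camera's, turned +45 degrees about the camera's y.
- dock: Camera stand, fixed: dark plate 110 x 130 x 15 mm with a 50 x 50 mm aluminium block, top at 60 mm, whose square hole (20 x 20, 45 deep) holds the camera's stem, the collar resting on the block; draw the camera straight up by 45 mm or more to free it. Origin: on the table under the hole's axis, z up; the standing camera's axes are parallel to it, its origin 16 mm higher.
- lever (a joint): Cam lever of the stand, on an upright pin. 0 = locked: its nose lies over the camera's collar and holds it down, its handle points to the stand's +y. It swings level, clockwise from above (handle towards the stand's +x), to a stop at 1.6 rad and stays where left; the collar is clear from 1.1, 1.2 and more is open. It starts at 0 to 0.25; about 1.5 N at the post moves it.
- lever_pivot (a point): Point on the lever's pin, at (0, 45, 67.5) mm in the stand's frame. Its axes turn with the lever: y points along the handle.
- lever_post (a point): Top of the upright black round post at the end of the lever's handle: 13 mm in diameter, 85 mm from the pin, standing free from about 40 mm below this point up to it; its top is 121.5 mm above the table. Pinch or push it from above.
- board: Wooden game board 220 x 240 x 20 mm with a grid and black and white stones (21 mm, 7 mm thick, fixed) on it; it does not move. Origin: centre of its underside, on the table; the board may lie left or right of the stand.
- board_mid (a point): Centre of the board's top face, 20 mm above the table.
- bowl_board: Bystander: black square open bowl with white stones, 100 x 100 x 60 mm, beyond the board. Origin: centre of its underside.
- bowl_stand: Bystander: black square open bowl with black stones, 100 x 100 x 60 mm, beyond the camera stand. Origin: centre of its underside.
- lid: Bystander: upturned square black bowl lid with three captured stones, 76 x 76 x 14 mm, between board and stand. Origin: centre of its underside.
- stone: Bystander: one stray black stone, 21 mm across, 7 mm thick, between board and stand. Origin: centre of its underside.
There are look-alikes about, which are no part of the job. What is shaped like the camera but orange, red or turquoise is not meant.

How it is judged:
By the outcome, as a careful person would: the job done as asked, in the order asked, and still so for the second after the job is handed in, while the arm keeps its last pose, push and grip.
It also fails if it takes over 58 s, if anything falls off the work surface, if the arm or the gripper's body presses on something with over 40 N, if the wrist force passes 120 N, or if a joint passes its speed limit or range.

## Working session

There is one attempt and no reset: what is moved stays moved. The work goes in short steps, Python scripts to look and compute and a shell command to move; the robot and the scene stay as the last step left them, time stands still between calls to the robot, and variables do not carry over. Pictures are saved under pics/ and viewed, at most 10 in all, crops included, and the job is handed in when it is done.

```bash
mkdir -p pics; cat > h.py <<'E'
import numpy as np, cv2
from plant import ctrl, imaging
def cal(n):
    c=imaging.get_calibration(n); f=200/np.tan(np.radians(c["fovy"])/2)
    return dict(K=np.array([[f,0,c["cx"]],[0,f,c["cy"]],[0,0,1]]),d=np.array(c["distortion"],float),R=np.array(c["R"]),t=np.array(c["t"]))
def ray(c,uv):
    p=cv2.undistortPoints(np.array(uv,float).reshape(-1,1,2),c["K"],c["d"]).reshape(-1,2)
    d=np.c_[p,np.ones(len(p))]@c["R"]; return -c["R"].T@c["t"],d
def plane(c,uv,z):
    o,d=ray(c,uv); return o+d*((z-o[2])/d[:,2])[:,None]
def dep(c,uv,D):
    o,d=ray(c,uv); return o+d*np.array([D[int(v),int(u)] for u,v in uv])[:,None]
E
python3 - <<'E'
from h import *
import pickle
S={}
for n in ["scene","top","wrist"]:
    c=cal(n); im,D=imaging.read_camera(n); S[n]=(c,im,D); cv2.imwrite(f"pics/{n}0.png",im)
    print(n,-c["R"].T@c["t"],c["R"][2],c["K"][0,0],c["d"])
pickle.dump(S,open("s0.pkl","wb"))
a=np.vstack([S["scene"][1],S["top"][1]]);cv2.imwrite("pics/a0.png",cv2.resize(a,(480,600)))
E
```

```text
scene [1.51588991 0.80823658 1.15978462] [-0.64752983 -0.39724282 -0.65031013] 454.71346458628364 [0.00823079 0.         0.         0.         0.        ]
top [0.37949439 0.16107383 1.27860066] [ 0.12078344  0.00898066 -0.99263826] 426.55415225005663 [0.01561612 0.         0.         0.         0.        ]
wrist [ 0.26445885 -0.62540491  0.37353221] [-0.28763791 -0.08166052 -0.95425154] 334.82987692214544 [-0.05973919  0.          0.          0.          0.        ]
```

View pics/scene0.png

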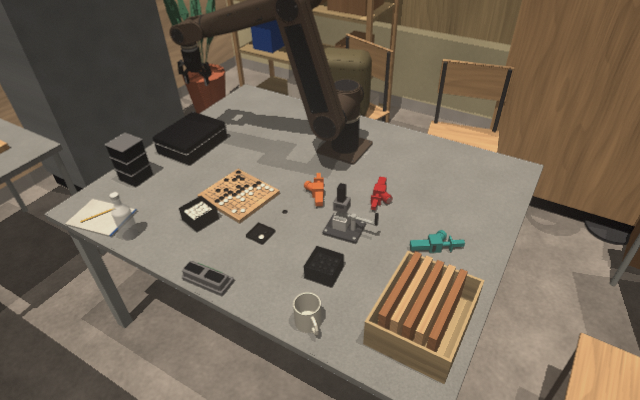

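View pics/top0.png

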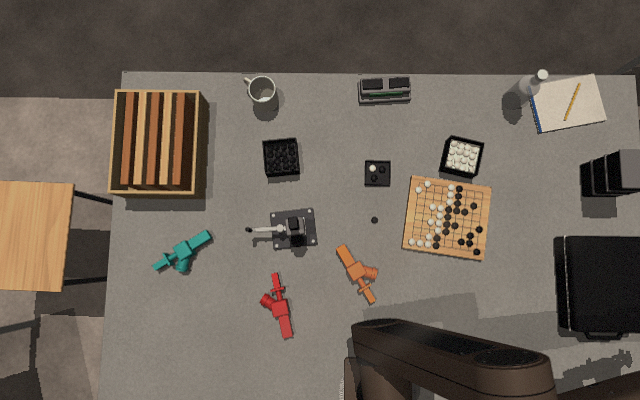

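The scene picture shows a grey and black camera upright in the stand at about (343,215), and the board at (240,195). The top picture shows the stand at (293,230), with its lever handle to the left ending at (249,230). The board is at (447,218), the lid at (377,173) and the stray stone at (374,220).

There are four candidates (top pixels): turquoise (183,251), red (278,306), orange (357,272), and grey/black in the stand (295,230). The last is the one meant, because it stands in the stand and has a grey housing and black grip. I'll confirm it in a crop.

```bash
python3 - <<'E'
from h import *
import pickle
S=pickle.load(open("s0.pkl","rb"))
t=S["top"][1][195:265,235:335]; s=S["scene"][1][175:250,310:390]
t=cv2.resize(t,None,fx=6,fy=6,interpolation=cv2.INTER_CUBIC)[:, :600]; s=cv2.resize(s,(0,0),fx=7,fy=7,interpolation=cv2.INTER_CUBIC)
h=300
t=cv2.resize(t,(400,280)); s=cv2.resize(s,(400,375))
o=np.zeros((375,800,3),np.uint8);o[:280,:400]=t;o[:,400:]=s
cv2.imwrite("pics/crop.png",o)
c,im,D=S["top"]
# board by wood colour
hsv=cv2.cvtColor(im,cv2.COLOR_BGR2HSV)
roi=np.zeros(im.shape[:2],np.uint8);roi[165:270,395:500]=1
m=((hsv[...,1]>90)&(hsv[...,0]<30)&(hsv[...,2]>90)).astype(np.uint8)*roi
m=cv2.morphologyEx(m,cv2.MORPH_CLOSE,np.ones((9,9)))
k=max(cv2.findContours(m,0,2)[0],key=cv2.contourArea);r=cv2.minAreaRect(k);b=cv2.boxPoints(r)
P=plane(c,b,.02);print("board",r,P.round(4).tolist(),P.mean(0).round(4))
# dock plate mask: dark relative to table
g=im.max(2); print(g[200:260:6,240:340:6])
# depth heightmap around dock
vs,us=np.mgrid[200:262:1,240:325:1]
uv=np.c_[us.ravel(),vs.ravel()];P=dep(c,uv,D)
z=P[:,2].reshape(us.shape)
print((z[::3,::4]*1000).round().astype(int))
for lo,hi in[(.19,.215),(.11,.135)]:
    q=(P[:,2]>lo)&(P[:,2]<hi);print(lo,q.sum(),P[q].mean(0),uv[q].mean(0))
E
```

```text
board ((447.1967468261719, 217.39047241210938), (82.5541763305664, 74.94279479980469), 7.765166282653809) [[0.4057, -0.069, 0.02], [0.6271, -0.1014, 0.02], [0.5961, -0.3431, 0.02], [0.3767, -0.306, 0.02]] [ 0.5014 -0.2049  0.02  ]
[[134 130 132 133 140 135 132 141 139 138 136 133 141 136 137 135 138]
 [137 136 139 137 141 142 137 136 139 147 144 138 136 137 137 138 136]
 [137 133 130 141 138 116  83  74  76  79  79  78  75 131 137 137 142]
 [132 142 137 145 142  78  75  73  27  53 112  67  76 136 137 139 141]
 [135 139 138 141 139 137  74  63  66  51 109  66  64 140 136 139 138]
 [139  28  76 189 181 140 101 148 128  62 128  54  66 137 138 140 141]
 [142 130 140 141 147 144  41  40  40  19  10  48  78 144 139 141 138]
 [135 133 132 121 139 138  72  76  76   7  14  37 139 145 138 140 135]
 [134 138 139 134 139 137  42  60  57  74  76  74 142 133 139 140 184]
 [131 134 135 136 143 137 138 141 142  66  78 141 138 135 140 141  65]]
[[  -1    0   -4    2    1    1   -2    0    0   -3    0   -3   -4    0
    -1    1   -3   -1   -2    5   -5    0]
 [  -1   -2    3   -6   -3    2    2   -2  
[... 1701 characters left out ...]
-5    3    0   -1   -1   -4   15    2   -3   -2   -4
     1   -3    6   -2   -3   -5   -1    0]
 [   4    0    2   -3    1    3    3   -1    6   -2    3   -2   -2   -6
     1    0    1    3    0   -1   -2   -3]
 [   3   -2    2    1   -3    1   -2    0    1   -2    0    1    2    0
     0    1    1   -4    0    2   -5   -3]
 [  -4   -2    0   -1    1   -3   -4    2   -3    4   -3   -4    2   -2
     0    1   -7    0    2    2    0    3]
 [   3    2   -1   -4    2    3    0   -1   -1    3   -1    1    7    2
    -1    1    2    3   -3    0   -2   -1]]
0.19 114 [0.46566366 0.23805621 0.20037572] [292.64035088 222.18421053]
0.11 120 [0.44885434 0.2556467  0.12591781] [287.95833333 230.50833333]
```

View pics/crop.png

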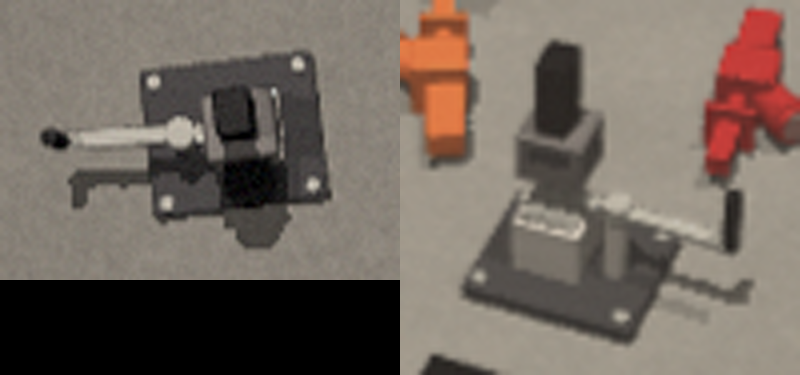

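The crop confirms it: grey housing and black grip standing in the stand, with the orange and red decoys lying on the table. In the crop's top-view half, the screws are at (153,81), (298,63), (313,184) and (167,203), the pin at (180,132), the post at (55,138) and the grip at (232,110). Next I'll compute the poses.

```bash
python3 - <<'E'
from h import *
import pickle
S=pickle.load(open("s0.pkl","rb"))
c,im,D=S["top"]
f=lambda a:np.array(a,float)/4+[235-.4,195-.4]
s=plane(c,f([(153,81),(298,63),(313,184),(167,203)]),.016);print(s.round(4),s.mean(0).round(4))
for a,b in((0,1),(3,2),(0,3),(1,2)): v=s[b]-s[a];print(np.linalg.norm(v[:2]),np.degrees(np.arctan2(v[1],v[0])))
print("pin",plane(c,f([(180,132)]),.075),"post",plane(c,f([(54,138)]),.1215))
vs,us=np.mgrid[200:262,240:325];uv=np.c_[us.ravel(),vs.ravel()];P=dep(c,uv,D);z=P[:,2]
for n,lo,hi in(("grip",.19,.215),("housing",.128,.145)):
    q=(z>lo)&(z<hi);r=cv2.minAreaRect(P[q][:,:2].astype(np.float32)*1000);print(n,r,np.median(z[q]))
q=(z>.11)&(z<.13)&(uv[:,0]<262);print("post",P[q].mean(0),uv[q].mean(0))
# triangulate with scene: grip top centre & post top
g=S["scene"]
for n,ut,usn in(("grip",f([(233,98)]),(310+((558-400)/5),175+47/5.)),("post",f([(54,138)]),(310+(735-400)/5.,175+193/5.))):
    o1,d1=ray(c,ut);o2,d2=ray(g[0],[usn]);A=np.c_[d1[0],-d2[0]];k,res,_,_=np.linalg.lstsq(A,o2-o1,rcond=None);print(n,o1+d1[0]*k[0],o2+d2[0]*k[1])
# near things
print("stone",plane(c,[(374.5,220)],.007),"lid",plane(c,[(377,173)],.014))
st=ctrl.get_state();print(st)
E
```

```text
[[0.5015 0.3106 0.016 ]
 [0.5163 0.2029 0.016 ]
 [0.4267 0.1904 0.016 ]
 [0.4113 0.2978 0.016 ]] [0.464  0.2504 0.016 ]
0.1086596639466519 -82.15510497718549
0.10852841118660209 -81.85743466049017
0.09109745600688765 -171.9502490822268
0.09053324137677068 -172.0329656280513
pin [[0.45986609 0.28354109 0.075     ]] post [[0.45159116 0.36428663 0.1215    ]]
grip ((466.0329284667969, 238.43589782714844), (29.80408477783203, 23.65643310546875), 5.269649982452393) 0.2002877545675752
housing ((461.6767883300781, 237.5648651123047), (45.06059265136719, 50.33673858642578), 5.459329605102539) 0.13613138427201132
post [0.45323856 0.36685642 0.12074362] [247.22222222 228.5       ]
grip [0.47262385 0.23697172 0.21048544] [0.47060439 0.24055849 0.21056423]
post [0.45175733 0.36475499 0.11883314] [0.45048363 0.36706227 0.11915899]
stone [[0.49081197 0.00740284 0.007     ]] lid [[6.32214728e-01 4.48691259e-04 1.40000000e-02]]
{'time': 0.15, 'qpos': array([-1.43297649e+00,  2.87038128e-01,  1.57779377e+00,  9.00011075e-06,
        1.27859229e+00, -1.50020924e-01]), 'dq': array([ 0.00057606, -0.00191071, -0.00220627,  0.00178385, -0.00071596,
       -0.00101124]), 'joint_efforts': array([ 2.35757861e-04, -4.06603575e+01, -2.93139231e+01, -1.37806305e-04,
        3.98309043e-03, -1.23605480e-05]), 'eef_pos': array([ 0.19157433, -0.64676995,  0.24923966]), 'tcp_rot': array([ 9.89661098e-01,  1.43422708e-01,  9.89469775e-06, -9.15727068e-04]), 'contact_force': array([0.17784999, 0.61244429, 0.53611959]), 'wrist_torque': array([-0.02087829, -0.04000707,  0.01243074]), 'finger_force': 0.0, 'opening': 0.9996176759565917}
```

Results:
- Stand yaw is about 8°, with the hole near (0.466, 0.239).
- The camera's measured yaw is about 5.5 to 8°.
- The pin is at (0.460, 0.2835) and the post top at (0.452, 0.366, 0.12).
- The board middle is at (0.501, -0.205).

I'll move to above the post, turning the tool so that it closes along the -45° line.

```bash
h="python3 -m handwheel"
python3 -m handwheel '[0.184,0.178,0.016,0,0,0.024,0.184,0.178,0.016,0,0,0.024,0.184,0.178,0.016,0,0,0.024,0.184,0.178,0.016,0,0,0.024,0.184,0.178,0.016,0,0,0.024]' 0.5
python3 -m handwheel '[0.184,0.178,0.016,0,0,0.024,0.184,0.178,0.016,0,0,0.024,0.184,0.178,0.016,0,0,0.024,0.184,0.178,0.016,0,0,0.024,0.184,0.178,0.016,0,0,0.024]'
python3 -m handwheel '[0.184,0.178,0.016,0,0,0.024,0.184,0.178,0.016,0,0,0.024,0.184,0.178,0.016,0,0,0.024,-0.026,0.257,0,0,0,0,-0.026,0.257,0,0,0,0]'
python3 -m handwheel '[-0.026,0.257,0,0,0,0,-0.026,0.257,0,0,0,0,-0.026,0.257,0,0,0,0,-0.026,0.257,0,0,0,0,-0.026,0.257,0,0,0,0]'
python3 -m handwheel '[-0.026,0.257,0,0,0,0,-0.026,0.257,0,0,0,0,-0.026,0.257,0,0,0,0,-0.026,0.257,0,0,0,0,0,0,0,0,0,0]'
```

```text
time: 0.57
eef_pos: [0.3305, -0.5122, 0.262]
tcp_rot: [0.972, 0.237, -0.0, -0.0]
contact_force: [0.4, -0.1, -0.6]
opening: 0.505
finger_force: 0.0
time: 0.98
eef_pos: [0.4686, -0.3785, 0.2742]
tcp_rot: [0.945, 0.327, -0.0, -0.0]
contact_force: [1.7, 0.6, 0.6]
opening: 0.501
finger_force: 0.0
time: 1.4
eef_pos: [0.5435, -0.2214, 0.2804]
tcp_rot: [0.925, 0.38, -0.0, -0.001]
contact_force: [0.6, 0.3, -0.2]
opening: 0.498
finger_force: 0.0
time: 1.82
eef_pos: [0.5224, -0.0285, 0.2812]
tcp_rot: [0.925, 0.379, -0.0, -0.0]
contact_force: [1.5, 0.5, -0.7]
opening: 0.5
finger_force: 0.0
time: 2.23
eef_pos: [0.506, 0.1294, 0.2814]
tcp_rot: [0.924, 0.382, 0.0, -0.001]
contact_force: [-0.5, -0.6, -0.1]
opening: 0.501
finger_force: 0.0
```

```bash

python3 -m handwheel '[-0.06,0.26,0,0,0,0,-0.06,0.26,0,0,0,0,-0.06,0.26,0,0,0,0,0,0,0,0,0,0,0,0,0,0,0,0]' >/dev/null
cat > w.py <<'E'
from h import *
import sys
n=sys.argv[1]; c=cal("wrist"); im,D=imaging.read_camera("wrist"); cv2.imwrite(f"pics/{n}.png",im)
v,u=np.mgrid[0:400,0:640]; uv=np.c_[u.ravel(),v.ravel()];P=dep(c,uv,D);P[D.ravel()==0]=9
dark=im.max(2).ravel()<60
for nm,lo,hi,x,y,r in(("post",.112,.13,.452,.366,.03),("posttop/open",.112,.13,.54,.3,.04),("grip",.193,.21,.466,.238,.03)):
    q=dark&(P[:,2]>lo)&(P[:,2]<hi)&(np.hypot(P[:,0]-x,P[:,1]-y)<r)
    if q.sum()>20: print(nm,q.sum(),P[q].mean(0).round(4),np.median(P[q,2]).round(4),cv2.minAreaRect((P[q,:2]*1000).astype(np.float32)),"px",uv[q].mean(0))
E
python3 w.py w1
python3 -m handwheel '[-0.06,0.26,0,0,0,0,-0.06,0.26,0,0,0,0,-0.06,0.26,0,0,0,0,0,0,0,0,0,0,0,0,0,0,0,0]'
python3 w.py w2
```

```text
post 222 [0.4545 0.3661 0.1207] 0.1218 ((453.8470458984375, 366.3861389160156), (11.326043128967285, 12.034445762634277), 44.234127044677734) px [195.57657658 105.72972973]
grip 1570 [0.4674 0.2395 0.2009] 0.2014 ((466.2906799316406, 238.4835205078125), (29.308059692382812, 23.792022705078125), 7.546018123626709) px [312.98853503 233.16433121]
time: 3.12
eef_pos: [0.4537, 0.3579, 0.2812]
tcp_rot: [0.925, 0.38, -0.0, 0.0]
contact_force: [0.0, -0.9, -0.3]
opening: 0.496
finger_force: 0.0
post 179 [0.4539 0.3683 0.1211] 0.1218 ((453.5351257324219, 367.952392578125), (11.717621803283691, 12.211201667785645), 22.189533233642578) px [314.84357542 178.17318436]
grip 338 [0.4723 0.2486 0.1986] 0.1994 ((473.7261657714844, 247.07203674316406), (12.485309600830078, 25.794490814208984), 57.139869689941406) px [448.63313609 299.04733728]
```

View pics/w2.png

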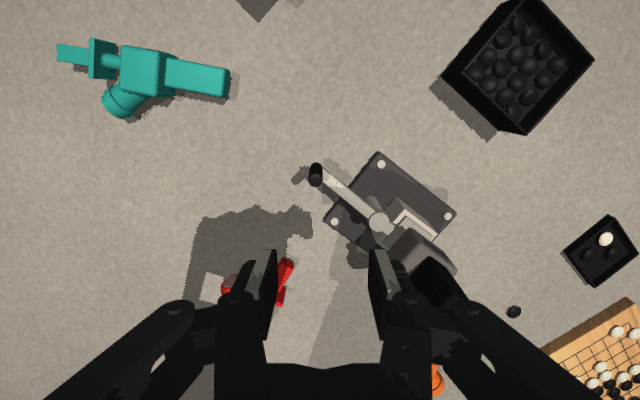

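The wrist view shows the post top at px (315,178), with the lever running to the pin at (378,222) and the camera right of the fingers. From the two wrist places the post is at (0.4535, 0.3675, 0.122). The grip top is at (0.4663, 0.2385, 0.201), with a yaw of about 7.5°. Now I'll descend and pinch the post.

```bash

python3 -m handwheel '[0,0.065,-0.2,0,0,0,0,0,-0.24,0,0,0,0,0,-0.24,0,0,0,0,0,-0.24,0,0,0,0,0,-0.23,0,0,0]'
python3 -m handwheel '[0,0,0,0,0,0,0,0,0,0,0,0,0,0,0,0,0,0,0,0,0,0,0,0,0,0,0,0,0,0]' 0 25
python3 -m handwheel '[0,0,0,0,0,0,0,0,0,0,0,0,0,0,0,0,0,0]'
```

```text
time: 3.58
eef_pos: [0.4545, 0.3652, 0.1075]
tcp_rot: [0.926, 0.378, 0.0, 0.0]
contact_force: [-0.0, 0.5, -0.0]
opening: 0.501
finger_force: 0.0
time: 4.0
eef_pos: [0.4541, 0.3667, 0.1097]
tcp_rot: [0.925, 0.379, 0.0, 0.001]
contact_force: [2.3, -2.9, -8.4]
opening: 0.14
finger_force: 25.6
time: 4.25
eef_pos: [0.454, 0.3668, 0.1097]
tcp_rot: [0.925, 0.38, 0.0, 0.001]
contact_force: [1.2, -6.1, -6.5]
opening: 0.142
finger_force: 25.8
```

```bash

python3 -m handwheel '[0.069,-0.001,0,0,0,0,0.069,-0.006,0,0,0,0,0.066,-0.016,0,0,0,0,0.065,-0.024,0,0,0,0,0.06,-0.033,0,0,0,0]'
python3 -m handwheel '[0.057,-0.038,0,0,0,0,0.051,-0.046,0,0,0,0,0.046,-0.051,0,0,0,0,0.038,-0.057,0,0,0,0,0.033,-0.06,0,0,0,0]'
python3 -m handwheel '[0.022,-0.056,0,0,0,0,0.015,-0.056,0,0,0,0,0,0,0,0,0,0,0,0,0,0,0,0]'
```

```text
time: 4.67
eef_pos: [0.5043, 0.358, 0.1099]
tcp_rot: [0.926, 0.379, 0.003, -0.002]
contact_force: [-0.3, 8.6, -7.2]
opening: 0.138
finger_force: 25.7
time: 5.08
eef_pos: [0.5392, 0.3193, 0.1102]
tcp_rot: [0.925, 0.379, 0.003, -0.001]
contact_force: [0.6, 4.4, -4.4]
opening: 0.142
finger_force: 25.6
time: 5.42
eef_pos: [0.5443, 0.3006, 0.1102]
tcp_rot: [0.925, 0.379, 0.003, 0.001]
contact_force: [4.0, 1.6, -3.8]
opening: 0.14
finger_force: 25.6
```

```bash

python3 -m handwheel '[0.007,-0.035,0,0,0,0,0.002,-0.025,0,0,0,0,0,0,0,0,0,0,0,0,0,0,0,0]'
python3 -m handwheel '[0,0,0,0,0,0,0,0,0,0,0,0,0,0,0,0,0,0]' 0.4
python3 -m handwheel '[0,0,0.2,0,0,0,0,0,0.27,0,0,0,0,0,0.27,0,0,0,0,0,0.27,0,0,0,0,0,0.1,0,0,0]'
python3 -m handwheel '[0,0,0,0,0,-0.078,0,0,0,0,0,-0.078,0,0,0,0,0,-0.078,0,0,0,0,0,-0.078,0,0,0,0,0,-0.078]'
python3 -m handwheel '[0,0,0,0,0,0,0,0,0,0,0,0]'
python3 w.py w3
```

```text
time: 5.75
eef_pos: [0.5451, 0.2922, 0.1102]
tcp_rot: [0.925, 0.379, 0.002, 0.001]
contact_force: [4.7, 2.3, -3.2]
opening: 0.14
finger_force: 25.7
time: 6.0
eef_pos: [0.5434, 0.292, 0.1096]
tcp_rot: [0.925, 0.38, -0.0, 0.0]
contact_force: [0.4, -0.5, -0.1]
opening: 0.396
finger_force: 0.0
time: 6.42
eef_pos: [0.5455, 0.2928, 0.2839]
tcp_rot: [0.925, 0.38, 0.005, 0.001]
contact_force: [0.7, -0.7, 0.6]
opening: 0.401
finger_force: 0.0
time: 6.83
eef_pos: [0.5431, 0.2919, 0.2759]
tcp_rot: [0.997, 0.08, -0.0, 0.0]
contact_force: [0.3, 0.6, -0.8]
opening: 0.398
finger_force: 0.0
time: 7.0
eef_pos: [0.5433, 0.292, 0.2757]
tcp_rot: [0.996, 0.084, -0.0, 0.0]
contact_force: [0.7, 0.1, -0.4]
opening: 0.4
finger_force: 0.0
posttop/open 194 [0.5455 0.2922 0.1211] 0.1219 ((544.6420288085938, 292.0882263183594), (11.783248901367188, 12.137697219848633), 32.59456253051758) px [322.98453608 185.39690722]
grip 223 [0.4605 0.2466 0.2002] 0.201 ((463.51287841796875, 246.28146362304688), (26.96067237854004, 8.635809898376465), 13.350823402404785) px [365.37219731 335.38116592]
```

View pics/w3.png

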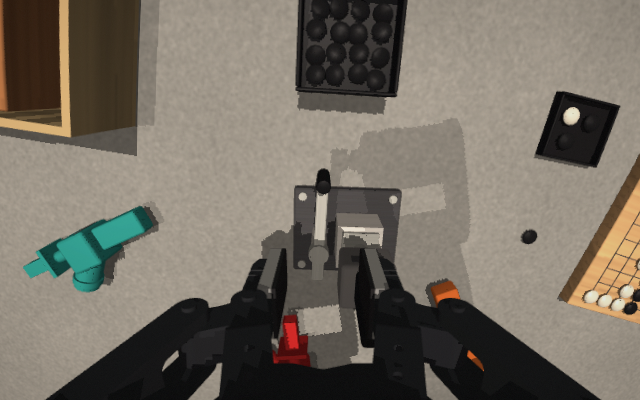

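The wrist view shows the post top at px (323,185). The lever points along the stand's +x, and the computed angle is about 1.6 rad, so it is fully open at the stop. Now the camera grip.

```bash

python3 -m handwheel '[-0.171,-0.119,0,0,0,-0.007,-0.171,-0.119,0,0,0,-0.007,-0.171,-0.119,0,0,0,-0.007,0,0,0,0,0,0,0,0,0,0,0,0]' 0.6
python3 -m handwheel '[0,0,-0.2,0,0,0,0,0,-0.2,0,0,0,0,0,-0.2,0,0,0,0,0,-0.077,0,0,0,0,0,0,0,0,0]'
```

```text
time: 7.47
eef_pos: [0.4656, 0.2381, 0.2756]
tcp_rot: [0.998, 0.067, 0.0, 0.0]
contact_force: [0.9, -0.1, 0.2]
opening: 0.598
finger_force: 0.0
time: 7.88
eef_pos: [0.4653, 0.2383, 0.1706]
tcp_rot: [0.998, 0.067, -0.003, 0.001]
contact_force: [-0.4, -0.3, -1.3]
opening: 0.601
finger_force: 0.0
```

```bash

python3 -m handwheel '[0,0,0,0,0,0,0,0,0,0,0,0,0,0,0,0,0,0,0,0,0,0,0,0,0,0,0,0,0,0]' 0 60
python3 -m handwheel '[0,0,0,0,0,0,0,0,0,0,0,0]'
python3 -m handwheel '[0,0,0.05,0,0,0,0,0,0.05,0,0,0,0,0,0.05,0,0,0,0,0,0.05,0,0,0]'
```

```text
time: 8.3
eef_pos: [0.4682, 0.239, 0.1764]
tcp_rot: [0.998, 0.066, 0.003, -0.001]
contact_force: [1.0, -0.1, 4.5]
opening: 0.273
finger_force: 59.5
time: 8.47
eef_pos: [0.4682, 0.239, 0.1764]
tcp_rot: [0.998, 0.066, 0.003, -0.001]
contact_force: [1.5, 0.4, 6.7]
opening: 0.275
finger_force: 59.8
time: 8.8
eef_pos: [0.4667, 0.2384, 0.2042]
tcp_rot: [0.998, 0.066, 0.0, 0.0]
contact_force: [3.8, 0.7, -4.2]
opening: 0.273
finger_force: 59.0
```

```bash

python3 -m handwheel '[0,0,0.1,0,0,0,0,0,0.1,0,0,0,0,0,0.1,0,0,0,0,0,0.1,0,0,0,0,0,0.15,0,0,0]'
python3 -m handwheel '[0,0,0.2,0,0,0,0,0,0.2,0,0,0,0,0,0.1,0,0,0,0,0,0,0,0,0,0,0,0,0,0,0]'
python3 - <<'E'
from h import *
import pickle
o=[]
for n,(x,y,w,h) in (("top",(190,150,200,150)),("scene",(290,120,160,120))):
    c=cal(n);im,D=imaging.read_camera(n);o.append(cv2.resize(im[y:y+h,x:x+w],(400,300)))
cv2.imwrite("pics/lift.png",np.hstack(o))
E
```

```text
time: 9.22
eef_pos: [0.4643, 0.2381, 0.2853]
tcp_rot: [0.998, 0.066, -0.004, 0.001]
contact_force: [0.0, -0.1, -3.4]
opening: 0.277
finger_force: 59.5
time: 9.63
eef_pos: [0.4659, 0.2385, 0.362]
tcp_rot: [0.998, 0.066, -0.0, -0.0]
contact_force: [-0.8, 0.6, -3.6]
opening: 0.273
finger_force: 59.7
```

View pics/lift.png

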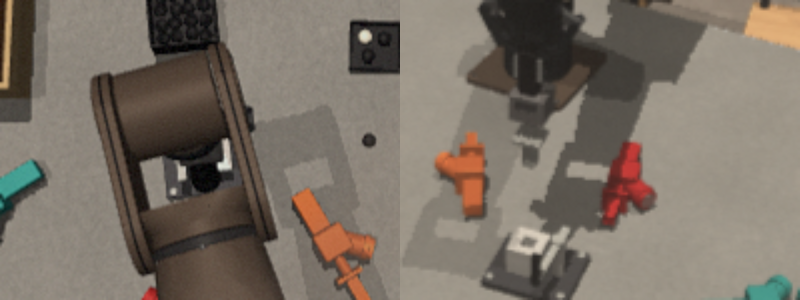

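The picture shows the camera held clear, the empty hole in the block, and the stand, stone and lid in place. Next I'll carry it over to the board while turning, then tilt it.

```bash

python3 -m handwheel '[0.03,-0.12,0,0,0,-0.027,0.07,-0.239,0,0,0,-0.027,0.065,-0.239,0,0,0,-0.027,0.065,-0.239,0,0,0,-0.027,0.065,-0.239,0,0,0,-0.027]'
python3 -m handwheel '[0.065,-0.239,0,0,0,-0.027,-0.06,-0.239,0,0,0,-0.027,-0.06,-0.239,0,0,0,-0.027,-0.06,-0.239,0,0,0,-0.027,-0.06,-0.239,0,0,0,-0.027]'
python3 -m handwheel '[-0.06,-0.239,0,0,0,-0.027,-0.05,-0.2,0,0,0,-0.027,0,-0.12,0,0,0,0,0,0,0,0,0,0,0,0,0,0,0,0]'
python3 -m handwheel '[0,0,0,-0.0268,-0.0662,0,0,0,0,-0.0268,-0.0662,0,0,0,0,-0.0268,-0.0662,0,0,0,0,-0.0268,-0.0662,0,0,0,0,-0.0268,-0.0662,0]'
python3 -m handwheel '[0,0,0,-0.0268,-0.0662,0,0,0,0,-0.0268,-0.0662,0,0,0,0,0,0,0,0,0,0,0,0,0]'
cat > f.py <<'E'
from h import *
from scipy.spatial.transform import Rotation as Ro
import sys
st=ctrl.get_state();R=Ro.from_quat(st["tcp_rot"]).as_matrix();p=st["eef_pos"]
C=R@np.diag([1,-1,-1]); g=float(sys.argv[1]) if len(sys.argv)>1 else .1604
L=p+C@np.array([-.049,0,.061-g]); z=C@Ro.from_euler('y',45,degrees=True).as_matrix()[:,2]
print("tcp",p,"lens",L.round(4),"lens z",z.round(4),"off deg",np.degrees(np.arccos(z[2])),"hit at z.02",(L-z*((L[2]-.02)/z[2])).round(4),"q",st["qpos"].round(2),st["finger_force"],st["opening"])
print("turn units",(np.degrees(np.cross(z,[0,0,1]))/90).round(4),"shift units",((np.array([.501,-.205,.2])-L)/.15).round(3))
E
python3 f.py
```

```text
time: 10.15
eef_pos: [0.5098, 0.0758, 0.3587]
tcp_rot: [0.999, -0.041, -0.003, -0.0]
contact_force: [0.2, 0.5, -3.2]
opening: 0.274
finger_force: 59.7
time: 10.57
eef_pos: [0.4829, -0.1032, 0.3586]
tcp_rot: [0.989, -0.146, -0.003, -0.001]
contact_force: [1.1, -0.4, -2.4]
opening: 0.273
finger_force: 59.8
time: 10.98
eef_pos: [0.4671, -0.1862, 0.3589]
tcp_rot: [0.982, -0.188, -0.002, -0.001]
contact_force: [0.7, 1.0, -2.7]
opening: 0.274
finger_force: 60.0
time: 11.4
eef_pos: [0.4678, -0.1841, 0.3602]
tcp_rot: [0.944, -0.179, 0.273, 0.053]
contact_force: [0.6, 0.5, -2.9]
opening: 0.276
finger_force: 60.0
time: 11.73
eef_pos: [0.467, -0.1841, 0.3585]
tcp_rot: [0.909, -0.173, 0.372, 0.073]
contact_force: [-0.3, -0.5, -2.4]
opening: 0.274
finger_force: 60.1
tcp [ 0.46701584 -0.18405673  0.35851079] lens [ 0.4993 -0.1973  0.2533] lens z [8.2e-03 9.0e-04 1.0e+00] off deg 0.47125574891988986 hit at z.02 [ 0.4974 -0.1975  0.02  ] q [-0.67 -0.57  2.27  0.31  0.72  1.11] 60.09997487068176 0.27392407911530364
turn units [ 0.0006 -0.0052  0.    ] shift units [ 0.011 -0.052 -0.355]
```

```bash

python3 -m handwheel '[0.005,-0.02,-0.12,0,-0.005,0,0.006,-0.032,-0.12,0.0006,0,0,0,0,-0.115,0,0,0,0,0,0,0,0,0,0,0,0,0,0,0]'
python3 f.py
python3 - <<'E'
from h import *
import pickle
S={}
for n in("scene","wrist","top"):
    c=cal(n);im,D=imaging.read_camera(n);S[n]=(c,im,D)
pickle.dump(S,open("s1.pkl","wb"))
a=cv2.resize(S["scene"][1][110:240,170:330],(492,400),interpolation=cv2.INTER_CUBIC);b=cv2.resize(S["wrist"][1],(308,192));o=np.zeros((400,800,3),np.uint8);o[:,:492]=a;o[:192,492:]=b
o[200:392,492:]=cv2.resize(S["top"][1],(308,192))
cv2.imwrite("pics/fin.png",o)
E
```

```text
time: 12.15
eef_pos: [0.4702, -0.1934, 0.3077]
tcp_rot: [0.907, -0.173, 0.377, 0.072]
contact_force: [-0.1, 0.3, -2.4]
opening: 0.273
finger_force: 60.0
tcp [ 0.47016511 -0.19342977  0.30767433] lens [ 0.5036 -0.2068  0.2029] lens z [-0.0027  0.0019  1.    ] off deg 0.18696878780124634 hit at z.02 [ 0.5041 -0.2071  0.02  ] q [-0.69 -0.52  2.33  0.39  0.61  1.02] 59.996522068977356 0.2731422082257874
turn units [ 0.0012  0.0017 -0.    ] shift units [-0.017  0.012 -0.019]
```

View pics/fin.png

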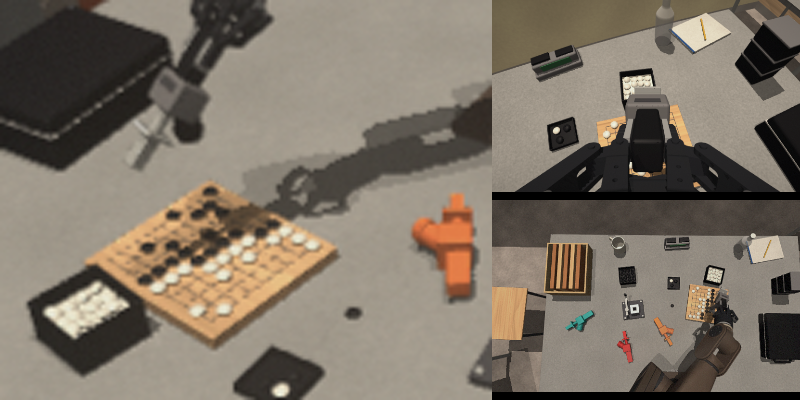

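The picture shows the camera held in the air with its barrel pointing down and its stem out to the front. The bowls, lid, stone and stand are untouched. I'll check the in-hand pose from depth points on the stem and housing, and the board middle from the second view.

```bash
python3 - <<'E'
from h import *
import pickle
from scipy.spatial.transform import Rotation as Ro
S=pickle.load(open("s1.pkl","rb"));st=ctrl.get_state();C=Ro.from_quat(st["tcp_rot"]).as_matrix()@np.diag([1,-1,-1]);p=st["eef_pos"]
for n in("scene","top","wrist"):
    c,im,D=S[n];v,u=np.mgrid[0:400,0:640];uv=np.c_[u.ravel(),v.ravel()];P=dep(c,uv,D);Q=(P-p)@C+[0,0,.1604]
    ok=(D.ravel()>0)&(abs(Q[:,1])<.03)&(abs(Q[:,0])<.03)
    for a,lo,hi in(("stem",-.01,.042),("collar",.043,.052),("housing",.078,.123)):
        q=ok&(Q[:,2]>lo)&(Q[:,2]<hi)
        if a=="stem":q&=(abs(Q[:,0])<.014)&(abs(Q[:,1])<.014)
        if q.sum()>8:print(n,a,q.sum(),"min",np.percentile(Q[q],3,axis=0).round(4),"max",np.percentile(Q[q],97,axis=0).round(4))
        if a=="stem" and q.sum()>8: print("  slopes x,y vs z",np.polyfit(Q[q,2],Q[q,0],1)[0],np.polyfit(Q[q,2],Q[q,1],1)[0])
S0=pickle.load(open("s0.pkl","rb"))
for n,roi in(("scene",(190,165,285,225)),("top",(395,165,500,270))):
    c,im,D=S0[n];v,u=np.mgrid[roi[1]:roi[3],roi[0]:roi[2]];uv=np.c_[u.ravel(),v.ravel()];P=dep(c,uv,D)
    im2=cv2.cvtColor(im,cv2.COLOR_BGR2HSV)[v.ravel(),u.ravel()]
    q=(P[:,2]>.013)&(P[:,2]<.03)&(im2[:,1]>90)&(np.hypot(P[:,0]-.5,P[:,1]+.2)<.18)
    pp=plane(c,uv[q],.02)
    print(n,"board",cv2.minAreaRect((pp[:,:2]*1000).astype(np.float32)),np.median(P[q,2]))
E
```

```text
scene stem 68 min [-0.013  -0.0042  0.001 ] max [0.007  0.0128 0.0387]
  slopes x,y vs z -0.013612766964514387 0.030532088421912386
scene collar 40 min [-0.0241 -0.0155  0.0437] max [0.016  0.0245 0.0511]
scene housing 210 min [-0.024  -0.0182  0.0801] max [0.0172 0.029  0.1202]
top stem 41 min [-0.0031 -0.0073  0.0017] max [0.0071 0.01   0.0225]
  slopes x,y vs z 0.14027433435693443 -0.09236372151323195
top collar 125 min [-0.0155 -0.0166  0.0456] max [0.0176 0.0208 0.0517]
top housing 373 min [-0.0241 -0.0202  0.084 ] max [0.0177 0.0265 0.1221]
wrist collar 875 min [ 0.0064 -0.019   0.0466] max [0.0168 0.0185 0.0513]
wrist housing 3607 min [-0.0009 -0.0235  0.0859] max [0.0166 0.0232 0.1219]
scene board ((508.14532470703125, -201.00830078125), (249.13156127929688, 225.3861541748047), 81.87229919433594) 0.020351231676145054
top board ((523.0377807617188, -205.6602020263672), (240.28419494628906, 261.9217224121094), 81.7808609008789) 0.019760961261334753
```

```bash
python3 - <<'E'
from h import *
import pickle
from scipy.spatial.transform import Rotation as Ro
S=pickle.load(open("s1.pkl","rb"));st=ctrl.get_state();C=Ro.from_quat(st["tcp_rot"]).as_matrix()@np.diag([1,-1,-1]);p=st["eef_pos"]
c,im,D=S["wrist"];v,u=np.mgrid[0:400,0:640];uv=np.c_[u.ravel(),v.ravel()];P=dep(c,uv,D);Q=(P-p)@C+[0,0,.1604]
for nm,z0,z1,y in(("housing +x face",.083,.118,.018),("grip +x face",.126,.185,.009)):
    q=(D.ravel()>0)&(abs(Q[:,1])<y)&(Q[:,2]>z0)&(Q[:,2]<z1)&(Q[:,0]>.003)&(Q[:,0]<.03)
    if q.sum()>30:
        a=np.polyfit(Q[q,2]-.1,Q[q,0],1);m=abs(Q[q,0]-np.polyval(a,Q[q,2]-.1))<.003;a=np.polyfit(Q[q,2][m]-.1,Q[q,0][m],1);print(nm,q.sum(),m.sum(),"slope",a[0],"x",np.median(Q[q,0][m]),Q[q,2][m].min(),Q[q,2][m].max())
q=(D.ravel()>0)&(abs(Q[:,1])<.018)&(Q[:,0]>-.02)&(Q[:,0]<.02)&(abs(Q[:,2]-.121)<.005)
if q.sum()>30:print("housing top",q.sum(),np.polyfit(Q[q,0],Q[q,2],1),Q[q,0].max())
S0=pickle.load(open("s0.pkl","rb"))
for n,r in(("scene",(190,160,290,230)),("top",(395,165,500,270))):
    c,im,D=S0[n];h=cv2.cvtColor(im,cv2.COLOR_BGR2HSV);m=((h[...,1]>90)&(h[...,0]<30)&(h[...,2]>110)).astype(np.uint8);k=np.zeros_like(m);k[r[1]:r[3],r[0]:r[2]]=1
    m=cv2.morphologyEx(m*k,cv2.MORPH_CLOSE,np.ones((7,7)));m=cv2.morphologyEx(m,cv2.MORPH_OPEN,np.ones((5,5)))
    k=max(cv2.findContours(m,0,1)[0],key=cv2.contourArea)
    pp=plane(c,k.reshape(-1,2),.02);print(n,cv2.minAreaRect((pp[:,:2]*1000).astype(np.float32)))
E
```

```text
housing +x face 1248 1248 slope 0.010102234209997245 x 0.015912690097236552 0.08300541318021983 0.11799326632381413
grip +x face 3380 3188 slope -0.01604540991044818 x 0.011810072572002327 0.12603266732389273 0.1849992885229227
housing top 1339 [-0.17177007  0.1223288 ] 0.016354422652811344
scene ((509.382080078125, -201.5274200439453), (251.47129821777344, 227.9816131591797), 81.87229919433594)
top ((502.371826171875, -204.02459716796875), (238.49635314941406, 220.7607421875), 81.9587631225586)
```

From the grip and collar faces, the camera sits 3 mm toward -x in the hand, with tilt under 1°. That puts the lens at about (0.501, -0.206, 0.201), against a board middle of (0.502, -0.2045). That is within tolerance, so I'll settle the arm and hand in.

```bash

python3 -m handwheel '[0.006,0.006,-0.005,0,0,0,0,0,0,0,0,0,0,0,0,0,0,0,0,0,0,0,0,0]'
python3 f.py && python3 -c "
from plant import ctrl
print(ctrl.sign_off())"
```

```text
time: 12.63
eef_pos: [0.4707, -0.1928, 0.3079]
tcp_rot: [0.906, -0.173, 0.379, 0.074]
contact_force: [0.1, -0.4, -3.0]
opening: 0.271
finger_force: 60.1
tcp [ 0.470688   -0.19284463  0.30789954] lens [ 0.5044 -0.2065  0.2032] lens z [-0.006   0.0046  1.    ] off deg 0.43526825186504287 hit at z.02 [ 0.5055 -0.2074  0.02  ] q [-0.69 -0.53  2.33  0.39  0.6   1.02] 60.122705698013306 0.27127003713539943
turn units [ 0.0029  0.0038 -0.    ] shift units [-0.023  0.01  -0.022]
the job is handed in; nothing more can be done
None
```

The job is handed in: the lever is fully open at about 1.6 rad, and the gripper still holds the camera with its lens pointing straight down, by my measurements about 20 cm above the table and within a few millimetres of the board's middle.

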